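# Isolate the weld fixture, then raise the pipe with the cam lever and hold it

## Task

First turn the handle on top of the small grey isolator box to off. Then grip the bar of the sprung cam lever, swing the lever up until it stands upright, where the cam lifts the plate and the flanged pipe on it highest, and finish still holding the lever there with the gripper (it springs back if let go). Keep the pipe standing on its plate and leave everything else on the table undisturbed.

Things in the scene. Friction and masses are not known exactly. Their poses are not given: they have to be found in the camera images.
- isolator_grip (a point): Centre of the isolator's black bar handle, a point to grip, on its vertical turning axis, 91 mm above the table. The bar is 64 mm long along this point's y, 14 mm wide, 40 mm tall (top 107 mm, underside 67 mm above the table); a white stripe on top marks its +y end. It stands on a hub of radius 13 mm in the middle of a fixed box.
- isolator_box: Fixed grey box under the handle, 130 x 84 x 60 mm high; origin at the centre of its underside, x along its long side, y along its short side. Handle along the box's long side (stripe to +x) = on; handle across the box (stripe to +y) = off.
- isolator (a joint): Isolator handle angle: about 1.57 = on (as found, within 0.15), 0 = off. Seen from above, the handle turns a quarter turn counter-clockwise from on to off, to a firm stop at each end. Half-way it must pass a spring detent (at most 0.3 N m); elsewhere it turns with light friction and stays where it is left, so it must be turned all the way.
- shaft (a point): Fixed point at the middle of the cam lift's shaft, 55 mm above the table, in the centre of the lift's 130 x 130 mm base. Its x axis lies along the level shaft, z up; the lever swings about this x axis. The lever is on the -x side; at rest it points level to +y.
- lever_grip (a point): Grip point on the lever's round bar (16 mm across, parallel to the shaft, rigid with the lever, so it turns in the fingers). In the frame of point shaft: x = -115 mm, y = 120 mm cos(q), z = 120 mm sin(q), q the lever angle; 55 mm above the table at rest. The bar runs from x = -70 to -146 mm; the flat lever arm, 22 mm wide, is at x = -58 to -70 mm.
- cam_lever (a joint): Lever angle q in rad: 0 = level, at rest on its stop; grows as the lever is raised; 1.57 = upright, the highest lift; beyond that, up to the stop at 2.4, the plate sinks again. A return spring (4 to 8 N at the bar) drives it back to 0 whenever it is let go.
- plate_top (a point): Centre of the top of the square lifting plate (100 x 100 x 10 mm) over the cam: 93 mm above the table at rest, 111 mm at the highest lift. It only moves up and down, with the lever.
- pipe_mid (a point): Middle (29 mm up) of the loose flanged pipe that stands upright on the lifting plate: 58 mm tall, flange 72 mm across and 8 mm thick, pipe 48 mm across, 0.25 to 0.5 kg; its z axis is the pipe's axis.
- brush: Bystander: wire brush lying at the left of the table.
- hammer: Bystander: hammer lying at the right edge of the working area.
- wrench: Bystander: wrench lying at the right of the table.
- offcut: Bystander: steel tube offcut, 60 mm across and 60 mm high, standing between the two devices.
- can: Bystander: grey can, 60 mm across and 100 mm tall, standing at the right of the table.
Not all that is in view belongs to the job. What is shaped like the isolator_box but green or red is not meant.

How it is judged (in metres and radians):
On the way:
1. the isolator is off while the cam lever is still down (value of joint isolator below 0.2 rad and value of joint cam_lever below 0.3 rad), for 0.2 s.
At the end, for the whole second after the job is handed in: The isolator is off (angle below 0.2 rad); the gripper still holds the cam lever (over 1 N from the fingers), the lever still and within 0.2 rad of upright, so the lifting plate is at its highest within 2 mm; the pipe stands upright (within 0.1 rad) on the plate, within 25 mm of its centre (value of joint isolator below 0.2 rad and value of joint cam_lever between 1.37 and 1.77 rad and velocity of joint cam_lever between -0.1 and 0.1 rad/s and height (world z) of plate_top above 0.109 m and contact force between the fingers and cam_lever above 1 N and angle between pipe_mid's own z axis and vertical below 0.1 rad and horizontal distance between pipe_mid and shaft below 0.025 m and z of pipe_mid in the frame of plate_top between 0.025 and 0.033 m); the arm keeps its last pose, push and grip.
It fails at once if the pipe is tipped over or falls (angle between pipe_mid's own z axis and vertical above 0.35 rad).
It fails at once if a bystander (brush, hammer, wrench, tube offcut or can) is shifted over 30 mm (distance of any of brush, hammer, wrench, offcut, can from where it was at the start of the episode above 0.03 m).
It also fails if it takes over 59 s, if anything falls off the work surface, if the arm or the gripper's body presses on something with over 40 N, if the wrist force passes 120 N, or if a joint passes its speed limit or range.

## Robot

A 7-joint arm with a two-finger parallel gripper is mounted at the origin on the work surface. World frame = base frame: x ahead of the robot, y to its left, z up, the work surface at z = 0. Lengths are in mm, angles in rad, forces in N, time in s.
With the tool pointing down it reaches from about 400 to 925 mm from the base axis. Payload 4.1 kg.
Tool frame: the origin (TCP) lies at the very end of the fingers, on their centre line; the grasp point (between the pads) lies 19 mm behind it; x points along the fingers, z is the direction in which the jaws open and shut, and the axes are right-handed (so a half turn about x gives the same grasp; the last joint's range is limited). The gripper opens to 85 mm and grips with 20 to 120 N. Pads are 22 mm wide; open, the fingers measure 114 mm over their backs; the gripper's body (76 mm by 85 mm) begins 54 mm behind the grasp point. The pads swing forward as they close: fully open they stand 13 mm farther back than shut.
Start: joints at [-1.294, 0.398, 0.045, 1.537, -0.019, 1.207, -0.051], TCP at [238.543, 604.683, 231.347] pointing down, gripper open.
Joint ranges: [-2.82, 2.82], [-0.49, 2.23], [-1.37, 1.46], [0, 2.46], [-1.36, 4.5], [0.23, 2], [-2.94, 2.94]. Speed limits (rad/s): [2.57, 2.57, 3.14, 3.14, 3.14, 3.14, 3.14].

## Interface

Orientations are given as a 3x3 rotation matrix whose columns are the frame's x, y, z axes.
In Python, from workcell import manip, camera, job_done, recognise, outline_of, pinpoint gives the robot as it stands.
- The arm moves only by the tool drive_tool, never from a script. Its argument "motion" is a list of rows, each a list of 5 numbers: the opening, from -1 (shut) to 1 (fully open), so that 0 is half open, then the shift along the tool's x, y, z in cm, then the turn about the tool's x in rad. A call has exactly 5 rows; each row is the pose to reach, as a shift and turn from the pose commanded when the call began, along the tool's axes at that moment; what a row does not reach only later rows make up. A row lasts 1/8 s, in which the tool goes at most 62.5 mm and 10.7 degrees, less where a joint would pass 70% of its speed; a pose out of reach is approached as far as the arm can. A call with a gripper value outside its range is refused whole. The fingers move at their own pace and stop on an object; "force" is the grip in N (left out, the last holds). Time passes only in rows, so rows that repeat a pose let the fingers close, or fill a call up. It gives the time, the measured TCP pose, the force and the opening at its end, in the units of the state.
- manip.read_state(): the state, without advancing time (a new reading comes with each control period).
- camera(name): name is "scene" or "top" or "wrist"; returns a dict with "color" (384x512x3 uint8, blue, green, red), "vfov" (degrees; the focal length in pixels is half the picture's height over the tangent of half this angle, whatever the lens; pixels are square), "cx", "cy" (the principal point, pixels), "rvec" (rotation vector, rad) and "tvec" (3), from world to camera coordinates, as OpenCV has them. Camera axes: x right, y down, z forward; pixel columns grow to the right and rows downward; lengths in mm; the calibration is good to about 2 mm. The wrist camera is an equidistant fisheye: a pixel r from the principal point sees the ray r / f radians off the axis. A picture is of the moment at which its call begins. There is no depth.
- job_done(): hands the job in, once; it reports no verdict.
Trained networks look in a picture, given as the dict that the camera call returned (one of the last four; its "shot" number tells which), for a name from the list of things; names that differ only in an ending like _2 or _b are one class to them, and where a whole thing is asked for, a point or a joint stands for the part that bears it (a point fixed in the world has none). Each returns a list of dicts, best first, with "score" (0 to 1); they miss things now and then, are a little off and sometimes report something else, mostly with a low value. They report only what shows in the picture. A call takes as long as a camera call. They do not tell look-alikes from the thing itself.
- recognise(picture, thing): "xyz" ([x, y, z] in mm, in world coordinates, good to about 4 mm: the middle of the surface that is visible of it).
- outline_of(picture, thing): "pixels" (384x512 bool, what is visible of it).
- pinpoint(picture, thing): "xyz" ([x, y, z] in mm, in world coordinates, good to about 4 mm: a listed point, or the origin of a listed thing).
The state is a dict: "clock": time; "joint_positions": joint angles; "qd": joint speeds; "effort": joint torques, N m; "ee_pos": TCP position; "eef_rot": TCP orientation; "contact_force": force on the tool from outside, world axes, zero at the start; "moment": the same for the moment, N m; "width": finger opening in mm.
Only numpy, scipy, OpenCV 4.12 (cv2) and the standard library are available. Lean on these libraries where they do the work, as an engineer would, in place of code of your own. Each camera call takes 0.05 s, during which the arm holds its last target. There are 200 camera calls.

## Working session

There is one attempt and no reset: what is moved stays moved. The work goes in short steps, Python scripts to look and compute and a tool call to move; the robot and the scene stay as the last step left them, time stands still between calls to the robot, and variables do not carry over. Pictures are saved under pics/ and viewed, about 8 in all and at most 12, crops included, and the job is handed in when it is done.

Besides the shell and the picture viewer there is one more tool, called after "Call:" as a command line: name --pt "numbers of a row" for each row, then --argument value for the rest. drive_tool: Moves the arm, as the interface text tells. Its arguments: {"type":"object","properties":{"motion":{"type":"array","items":{"type":"array","items":{"type":"number"}}},"force":{"type":"number"}},"required":["motion"]}

```bash
mkdir -p pics; ls
cat > h.py <<'E'
import numpy as np, cv2
from workcell import manip, camera, job_done, recognise, outline_of, pinpoint
def pin(p,things,f=pinpoint):
    for t in things:
        try:
            for d in f(p,t)[:4]: print(' ',t,np.round(d['xyz'],1),round(d['score'],2),'px',proj(p,d['xyz']))
        except Exception as e: print(t,'ERR',e)
def proj(p,X):
    R=cv2.Rodrigues(np.array(p['rvec'],float))[0]; c=R@np.array(X,float)+np.array(p['tvec'],float).ravel()
    f=192/np.tan(np.radians(p['vfov']/2))
    return np.round([p['cx']+f*c[0]/c[2],p['cy']+f*c[1]/c[2]],0)
E
python3 - <<'E'
from h import *
s=manip.read_state(); print({k:np.round(v,3).tolist() for k,v in s.items()})
a=camera('scene');b=camera('top')
cv2.imwrite('pics/scene.png',a['color']);cv2.imwrite('pics/top.png',b['color'])
T=['isolator_grip','isolator_box','shaft','lever_grip','plate_top','pipe_mid','brush','hammer','wrench','offcut','can']
print('scene');pin(a,T);print('top');pin(b,T)
E
```

```text
pics
{'clock': 0.0, 'joint_positions': [-1.294, 0.399, 0.045, 1.538, -0.019, 1.207, -0.051], 'qd': [0.001, 0.002, -0.001, -0.0, 0.001, 0.001, 0.0], 'effort': [-0.001, -47.513, 1.365, -25.423, 0.012, 0.009, -0.0], 'ee_pos': [238.332, 604.054, 230.274], 'eef_rot': [[-0.001, -0.93, 0.367], [-0.002, 0.367, 0.93], [-1.0, -0.0, -0.002]], 'contact_force': [0.041, -0.078, 0.464], 'moment': [-0.055, -0.021, -0.035], 'width': 85.568}
scene
  isolator_grip [625.  316.4  91. ] 0.82 px [357. 257.]
  isolator_grip [617.8 152.7  91.6] 0.7 px [308. 229.]
  isolator_grip [ 784.4 -176.    91.1] 0.55 px [186. 224.]
  isolator_grip [421.9 120.7  89.8] 0.49 px [327. 177.]
  isolator_box [ 782.3 -179.     2.6] 0.96 px [190. 236.]
  isolator_box [617.4 153.7  -1.6] 0.82 px [306. 242.]
  isolator_box [423.9 118.6  -0.7] 0.77 px [323. 192.]
  shaft [ 571.7 -202.8   54.6] 0.81 px [217. 175.]
  lever_grip [438.8 -96.4  56.6] 0.53 px [265. 159.]
  plate_top [ 575.2 -201.    90.5] 0.65 px [216. 170.]
  plate_top [ 573.3 -202.9   54.5] 0.17 px [217. 176.]
  pipe_mid [ 574.8 -204.8  121.3] 0.78 px [214. 165.]
  br
[... 506 characters left out ...]
2 px [215. 183.]
  isolator_box [ 788.8 -177.2    0.8] 0.83 px [308. 147.]
  isolator_box [623.5 315.2   1.4] 0.81 px [175. 185.]
  isolator_box [620.8 154.6  -0.8] 0.79 px [218. 187.]
  isolator_box [425.3 118.2  -1.5] 0.56 px [225. 240.]
  shaft [ 575.6 -196.    54.5] 0.85 px [314. 199.]
  lever_grip [445.4 -96.6  54.3] 0.83 px [286. 235.]
  plate_top [ 571.  -206.3   93.7] 0.9 px [319. 199.]
  pipe_mid [ 579.4 -199.9  117.2] 0.79 px [318. 195.]
  brush [460.8 439.3  -1.7] 0.92 px [138. 227.]
  hammer [ 522.2 -463.5   -0.7] 0.82 px [386. 219.]
  wrench [ 650.7 -347.3    3.3] 0.69 px [353. 183.]
  offcut [740.9  -5.3  -3.9] 0.64 px [262. 158.]
  can [ 447.6 -362.2    1.7] 0.8 px [358. 238.]
```

```bash
python3 -c "
import cv2
a=cv2.imread('pics/scene.png');b=cv2.imread('pics/top.png')
cv2.imwrite('pics/s2.png',cv2.resize(a,(800,600),interpolation=2));cv2.imwrite('pics/t2.png',cv2.resize(b,(800,600),interpolation=2))"
```

```text
(no output)
```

View pics/s2.png

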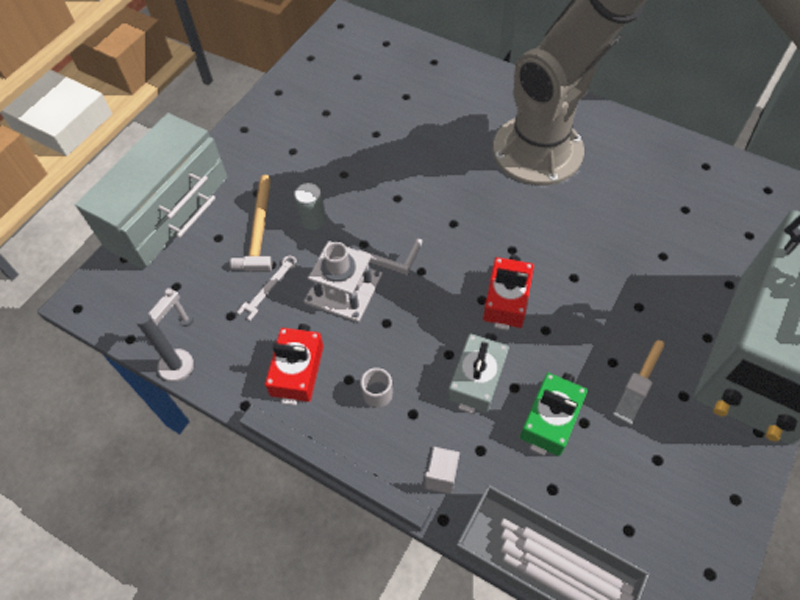

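View pics/t2.png

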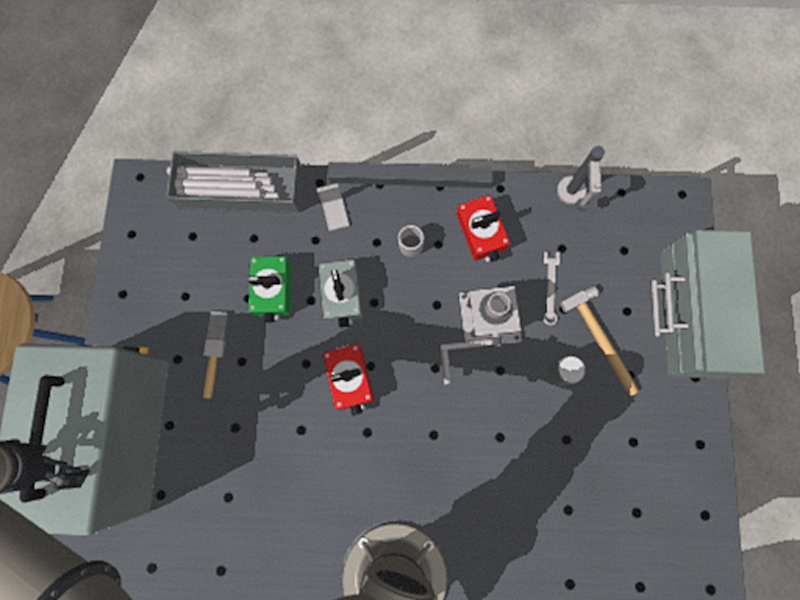

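Top picture (800-wide pixels): the isolator look-alikes are green at (268,287), red at (347,377), red at (482,228), and grey at (339,288). Only the grey one fits the description. The lift is at (492,310), with the lever bar at about (447,362). I'll confirm the grey box in an enlarged crop.

Run:
```python
import cv2,numpy as np
a=cv2.imread('pics/scene.png');b=cv2.imread('pics/top.png')
def c(i,x,y,w=40,h=30): return cv2.resize(i[y-h:y+h,x-w:x+w],(400,300),interpolation=cv2.INTER_CUBIC)
m=np.vstack([np.hstack([c(b,217,185),c(a,308,235)]),np.hstack([c(b,305,205,50,38),c(a,235,175,50,38)])])
cv2.imwrite('pics/crop1.png',m)
```

```text
(no output)
```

View pics/crop1.png

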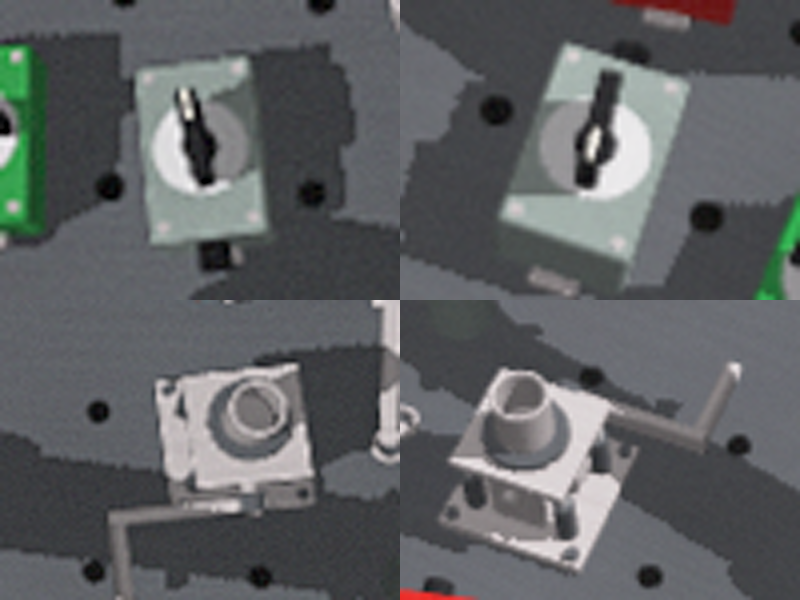

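Call:
drive_tool --pt "1 -3 0 0 0" --pt "1 -6 0 0 0" --pt "1 -9 0 0 0" --pt "1 -12 0 0 0" --pt "1 -12 0 0 0"

```text
clock: 1.82
ee_pos: [239.1, 605.9, 354.4]
eef_rot: [[0.002, -0.93, 0.367], [0.006, 0.367, 0.93], [-1.0, 0.0, 0.006]]
contact_force: [-0.6, 1.4, -0.5]
width: 85.5
```

The crops confirm the grey box: its handle lies along the long side with the stripe toward world +x (on). I'll move over it for a wrist view.

Call:
drive_tool --pt "1 0 -5 -3 0.18" --pt "1 0 -10 -6 0.36" --pt "1 0 -16 -9 0.54" --pt "1 0 -21 -11.5 0.72" --pt "1 0 -26 -14 0.9"

```text
clock: 2.45
ee_pos: [430.0, 376.7, 350.3]
eef_rot: [[-0.001, -0.284, 0.959], [-0.001, 0.959, 0.284], [-1.0, -0.001, -0.001]]
contact_force: [0.4, 0.4, -0.1]
width: 85.4
```

Run:
```python
from h import *
s=manip.read_state(); R=np.array(s['eef_rot']); print(s['ee_pos'],np.round(R,3).tolist())
print(R.T@(np.array([600,154,320])-s['ee_pos'])/10, s['joint_positions'])
```

```text
[429.99866393 376.67117328 350.26295318] [[-0.001, -0.284, 0.959], [-0.001, 0.959, 0.284], [-1.0, -0.001, -0.001]]
[  3.0342302  -26.17954845   9.9705672 ] [-1.0578497   0.19910951  0.31699092  1.55609549 -0.06246136  1.39762805
 -0.44756948]
```

Call:
drive_tool --pt "1 1 -5 2 0.18" --pt "1 2 -10.5 4 0.36" --pt "1 3 -16 6 0.54" --pt "1 3 -21 8 0.72" --pt "1 3 -26 10 0.9"

```text
clock: 3.08
ee_pos: [600.6, 157.8, 320.0]
eef_rot: [[-0.002, 0.574, 0.819], [-0.0, 0.819, -0.574], [-1.0, -0.001, -0.001]]
contact_force: [1.3, 0.5, 0.5]
width: 85.0
```

Call:
drive_tool --pt "1 0 0 0 0.18" --pt "1 0 0 0 0.36" --pt "1 0 0 0 0.54" --pt "1 0 0 0 0.72" --pt "1 0 0 0 0.8"

```text
clock: 3.7
ee_pos: [599.7, 159.3, 319.9]
eef_rot: [[-0.002, 0.987, 0.162], [-0.001, 0.162, -0.987], [-1.0, -0.002, 0.0]]
contact_force: [-0.2, -0.1, 0.4]
width: 85.2
```

Run:
```python
from h import *
s=manip.read_state(); R=np.array(s['eef_rot']); print(s['ee_pos'],np.round(R,3).tolist(),s['joint_positions'])
w=camera('wrist'); cv2.imwrite('pics/w1.png',cv2.resize(w['color'],(800,600)))
for f in (pinpoint,recognise):
  for t in ('isolator_grip','isolator_box'):
    for d in f(w,t): print(f.__name__,t,np.round(d['xyz'],1),d['score'])
np.savez('w1.npz',**w)
```

```text
[599.6983907  159.26874445 319.90127924] [[-0.002, 0.987, 0.162], [-0.001, 0.162, -0.987], [-1.0, -0.002, 0.0]] [-0.86521785  0.36734303  0.73420651  1.49702413 -0.24739595  1.37431977
 -1.52379259]
call isolator_grip [624.6 311.8  90.8] 0.79
call isolator_grip [618.3 146.8  93.2] 0.74
call isolator_grip [425.1 120.3  95.5] 0.71
call isolator_grip [ 782.2 -175.5   91.1] 0.59
call isolator_box [619.7 151.7   1.9] 0.84
call isolator_box [418.5 125.4  -1.4] 0.83
call isolator_box [623.2 315.    1.3] 0.83
call isolator_box [ 782.4 -177.7    2.1] 0.67
call isolator_grip [629.2 306.3 106.7] 0.94
call isolator_grip [427.3 123.   98. ] 0.84
call isolator_grip [621.  149.4 107.3] 0.64
call isolator_grip [ 778.2 -166.6  104.3] 0.58
call isolator_grip [ 664.5 -344.     8.8] 0.16
call isolator_box [626.7 304.7  61.9] 0.88
call isolator_box [ 776.7 -155.6   59.1] 0.82
call isolator_box [625.4 150.   58.7] 0.78
call isolator_box [439.5 126.7  59.5] 0.65
call isolator_box [747.5  -7.4  45.5] 0.24
```

View pics/w1.png

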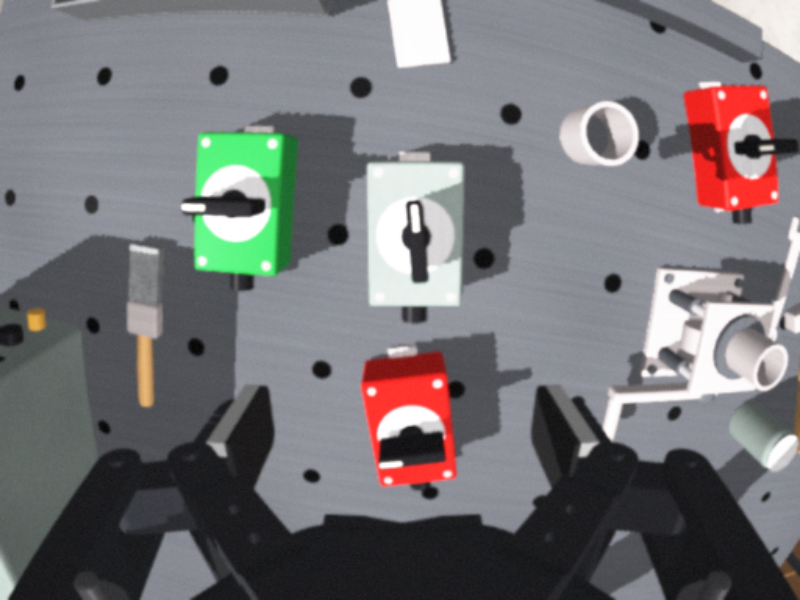

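The wrist view shows the grey box at (415,235). The handle runs from the stripe tip at (414,202) to the tail at (420,281), and the box-top corners are at (368,165), (463,163), (463,305) and (369,305).

```bash
cat >> h.py <<'E'
def ray(p,u,v):
    f=192/np.tan(np.radians(p['vfov']/2)); d=np.array([u-p['cx'],v-p['cy']]); r=np.hypot(*d); 
    c=np.array([*(np.sin(r/f)*d/max(r,1e-9)),np.cos(r/f)])
    R=cv2.Rodrigues(np.array(p['rvec'],float))[0]; t=np.array(p['tvec'],float).ravel()
    return -R.T@t, R.T@c
def hit(p,u,v,z):
    o,d=ray(p,u,v); return o+d*(z-o[2])/d[2]
E
python3 - <<'E'
from h import *
w={k:v for k,v in np.load('w1.npz').items() if k!='color'}
k=.64
C=[hit(w,x*k,y*k,60) for x,y in ((368,165),(463,163),(463,305),(369,305))]
print(np.round(C,1), np.mean(C,0))
u=(C[0]+C[1]-C[2]-C[3])/2; print('box x',np.hypot(*u[:2]),np.degrees(np.arctan2(u[1],u[0])), 'width',np.linalg.norm(C[0]-C[1]))
a,b=hit(w,414*k,202*k,107),hit(w,420*k,281*k,107)
d=a-b; print(a,b,(a+b)/2,np.linalg.norm(d),np.degrees(np.arctan2(d[1],d[0])))
E
```

```text
[[674.5 201.   60. ]
 [689.9 120.8  60. ]
 [564.7  97.1  60. ]
 [550.8 181.5  60. ]] [619.94172846 150.09388591  60.        ]
box x 126.30355491997896 9.85134039743274 width 81.58587575254478
[651.81812353 158.42545634 107.        ] [591.23060367 143.35376581 107.        ] [621.5243636  150.88961108 107.        ] 62.43399249263658 13.969302190092803
```

Call:
drive_tool --pt "1 4 0.6 0.4 -0.08" --pt "1 8 1.2 0.8 -0.08" --pt "1 12 1.8 1.1 -0.08" --pt "1 16 1.8 1.1 -0.08" --pt "1 16 1.8 1.1 -0.08"

```text
clock: 4.58
ee_pos: [617.2, 151.2, 158.0]
eef_rot: [[-0.007, 0.97, 0.244], [-0.002, 0.244, -0.97], [-1.0, -0.007, 0.0]]
contact_force: [-1.0, 1.6, -0.2]
width: 85.2
```

Run:
```python
from h import *
s=manip.read_state(); R=np.array(s['eef_rot']); print(s['ee_pos'],np.round(R,3).tolist())
w=camera('wrist'); cv2.imwrite('pics/w2.png',w['color'])
for t in ('isolator_grip','isolator_box'):
    for d in pinpoint(w,t)[:2]: print(t,np.round(d['xyz'],1),d['score'])
np.savez('w2.npz',**w)
```

```text
[617.23865211 151.20343716 158.00221731] [[-0.007, 0.97, 0.244], [-0.002, 0.244, -0.97], [-1.0, -0.007, 0.0]]
isolator_grip [624.8 311.9  91.1] 0.67
isolator_box [625.2 314.4  -1.3] 0.79
isolator_box [4.205e+02 1.181e+02 2.000e-01] 0.76
```

View pics/w2.png

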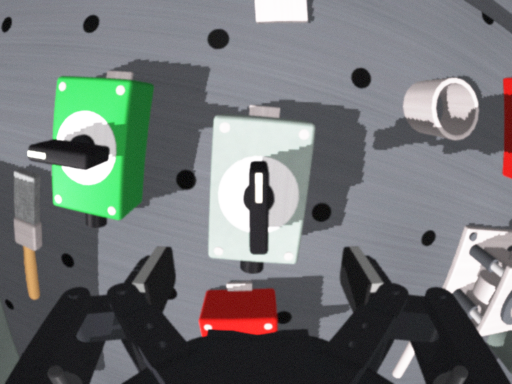

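The handle runs straight up and down the picture at (259,205), centred between the fingers (155..360), so its line is aligned with the jaws. I'll compute its centre from this second view.

Run:
```python
from h import *
w={k:v for k,v in np.load('w2.npz').items() if k!='color'}
a,b=hit(w,260,161,107),hit(w,258,252,107)
d=a-b; print(a,b,(a+b)/2,np.linalg.norm(d),np.degrees(np.arctan2(d[1],d[0])))
w1={k:v for k,v in np.load('w1.npz').items() if k!='color'}
for p,q in (((414*.64,202*.64),(260,161)),((420*.64,281*.64),(258,252))):
    o,e=ray(w1,*p);o2,e2=ray(w,*q)
    t=np.linalg.lstsq(np.c_[e,-e2],o2-o,rcond=None)[0]; print('tri',o+e*t[0],o2+e2*t[1])
C=[hit(w,x,y,60) for x,y in ((214,116),(313,122),(296,263),(209,262))];print(np.round(C,1),np.mean(C,0))
```

```text
[657.34127137 159.14989063 107.        ] [591.81581482 143.96908469 107.        ] [624.5785431  151.55948766 107.        ] 67.26100152149964 13.04404224908137
tri [648.73856476 156.65639656  57.45443501] [648.7540757  156.55318649  57.4571561 ]
tri [590.67347616 143.16657587 104.59929443] [590.58155906 143.65350577 104.58265814]
[[676.4 201.9  60. ]
 [691.5 122.9  60. ]
 [564.8 100.5  60. ]
 [545.8 179.6  60. ]] [619.64096523 151.21311858  60.        ]
```

The second view puts the box centre at (619.6,151.2) and the handle yaw at 13°, agreeing with the first. The tip height triangulated poorly (57 mm) because the two views lie almost on one line of sight. The tail gave 105 mm against 107 mm expected. I'll descend and grip.

Call:
drive_tool --pt "1 3 0.3 0 0.01" --pt "1 6 0.3 0 0.01" --pt "1 8.4 0.3 0 0.01" --pt "1 8.4 0.3 0 0.01" --pt "1 8.4 0.3 0 0.01"

```text
clock: 5.35
ee_pos: [624.5, 152.5, 79.6]
eef_rot: [[0.004, 0.972, 0.234], [0.001, 0.234, -0.972], [-1.0, 0.004, -0.0]]
contact_force: [-0.6, 1.4, -0.6]
width: 85.3
```

Call:
drive_tool --pt "-1 0 0 0 0" --pt "-1 0 0 0 0" --pt "-1 0 0 0 0" --pt "-1 0 0 0 0" --pt "-1 0 0 0 0" --force 50

```text
clock: 5.98
ee_pos: [622.9, 151.8, 77.6]
eef_rot: [[0.0, 0.972, 0.233], [-0.0, 0.233, -0.972], [-1.0, 0.0, 0.0]]
contact_force: [-1.0, -1.7, 2.1]
width: 13.2
```

Call:
drive_tool --pt "-1 0 -0.2 0 -0.16" --pt "-1 0 -0.2 0 -0.32" --pt "-1 0 -0.2 0 -0.48" --pt "-1 0 -0.2 0 -0.64" --pt "-1 0 -0.2 0 -0.8"

```text
clock: 6.6
ee_pos: [621.1, 154.0, 77.6]
eef_rot: [[0.001, 0.505, 0.863], [0.003, 0.863, -0.505], [-1.0, 0.003, -0.001]]
contact_force: [0.5, 2.5, 2.1]
width: 13.4
```

Call:
drive_tool --pt "-1 0 0 0 -0.16" --pt "-1 0 0 0 -0.32" --pt "-1 0 0 0 -0.48" --pt "-1 0 0 0 -0.64" --pt "-1 0 0 0 -0.73"

```text
clock: 7.22
ee_pos: [618.7, 154.5, 77.6]
eef_rot: [[-0.005, -0.197, 0.98], [0.004, 0.98, 0.197], [-1.0, 0.005, -0.004]]
contact_force: [-5.4, 3.7, 5.3]
width: 13.1
```

Call:
drive_tool --pt "-1 0 0 0 0" --pt "-1 0 0 0 0" --pt "-1 0 0 0 0" --pt "-1 0 0 0 0" --pt "-1 0 0 0 0"

```text
clock: 7.85
ee_pos: [618.7, 154.4, 77.6]
eef_rot: [[-0.005, -0.191, 0.982], [0.004, 0.982, 0.191], [-1.0, 0.005, -0.004]]
contact_force: [-5.0, 3.7, 6.1]
width: 13.2
```

Run:
```python
from h import *
s=manip.read_state(); print({k:np.round(v,2).tolist() for k,v in s.items()})
```

```text
{'clock': 7.85, 'joint_positions': [-0.48, 0.54, 0.23, 1.72, -0.16, 0.91, 0.01], 'qd': [-0.0, 0.0, 0.0, -0.0, -0.0, -0.0, 0.0], 'effort': [2.15, -46.22, 6.17, -21.56, 1.66, -1.5, 0.96], 'ee_pos': [618.67, 154.44, 77.6], 'eef_rot': [[-0.0, -0.19, 0.98], [0.0, 0.98, 0.19], [-1.0, 0.0, -0.0]], 'contact_force': [-5.03, 3.75, 6.11], 'moment': [0.63, 1.13, -0.85], 'width': 13.16}
```

Call:
drive_tool --pt "-1 0 0 0 -0.03" --pt "-1 0 0 0 -0.06" --pt "-1 0 0 0 -0.06" --pt "-1 0 0 0 0" --pt "-1 0 0 0 0"

```text
clock: 8.48
ee_pos: [618.7, 154.5, 77.6]
eef_rot: [[-0.005, -0.191, 0.982], [0.004, 0.982, 0.191], [-1.0, 0.005, -0.004]]
contact_force: [-6.0, 3.0, 6.6]
width: 13.1
```

Call:
drive_tool --pt "0.5 0 0 0 0" --pt "1 0 0 0 0" --pt "1 0 0 0 0" --pt "1 0 0 0 0" --pt "1 0 0 0 0"

```text
clock: 9.1
ee_pos: [620.9, 151.6, 77.3]
eef_rot: [[0.0, -0.194, 0.981], [0.0, 0.981, 0.194], [-1.0, -0.0, 0.0]]
contact_force: [-0.8, 0.2, -0.5]
width: 85.6
```

Call:
drive_tool --pt "1 -4 0 0 0" --pt "1 -9 0 0 0" --pt "1 -14 0 0 0" --pt "1 -18 0 0 0" --pt "1 -18 0 0 0"

```text
clock: 9.72
ee_pos: [623.2, 152.0, 261.7]
eef_rot: [[0.008, -0.194, 0.981], [0.003, 0.981, 0.194], [-1.0, 0.001, 0.008]]
contact_force: [-0.0, 0.7, -0.1]
width: 85.5
```

Run:
```python
from h import *
s=manip.read_state(); R=np.array(s['eef_rot']); print(s['ee_pos'],np.round(R,3).tolist())
w=camera('wrist'); cv2.imwrite('pics/w3.png',w['color']);np.savez('w3.npz',**w)
T=['isolator_grip','shaft','lever_grip','plate_top','pipe_mid']
for p in (w,camera('scene'),camera('top')):
  for t in T:
    for d in pinpoint(p,t)[:4]: print(t,np.round(d['xyz'],1),round(d['score'],2))
```

```text
[623.17572881 151.98122893 261.74462835] [[0.008, -0.194, 0.981], [0.003, 0.981, 0.194], [-1.0, 0.001, 0.008]]
isolator_grip [623.2 314.   92. ] 0.96
isolator_grip [620.2 147.1  91.5] 0.95
isolator_grip [421.7 120.3  93.7] 0.93
isolator_grip [621.2 150.   94.1] 0.76
isolator_grip [620.8 150.8  -2.5] 0.75
isolator_grip [ 520.1 -467.1    1.4] 0.71
isolator_grip [ 783.6 -175.6   89.2] 0.63
shaft [ 570.1 -201.8   56.1] 0.61
shaft [618.3 151.7  93.5] 0.46
lever_grip [437.9 -95.6  57.4] 0.88
plate_top [ 573.4 -199.3   89.3] 0.87
pipe_mid [ 576.5 -202.8  123.2] 0.97
isolator_grip [418.8 119.1  96.6] 0.61
isolator_grip [622.4 318.   90.9] 0.57
isolator_grip [ 784.1 -176.3   91.1] 0.5
isolator_grip [615.2 157.3  90.1] 0.41
shaft [ 573.3 -198.6   51.4] 0.85
shaft [ 573.3 -204.9   90.2] 0.52
lever_grip [445.7 -95.7  55.6] 0.8
plate_top [ 574.4 -203.4   92.3] 0.93
pipe_mid [ 579.1 -201.2  115.4] 0.76
pipe_mid [613.9 157.1  93.5] 0.27
```

View pics/w3.png

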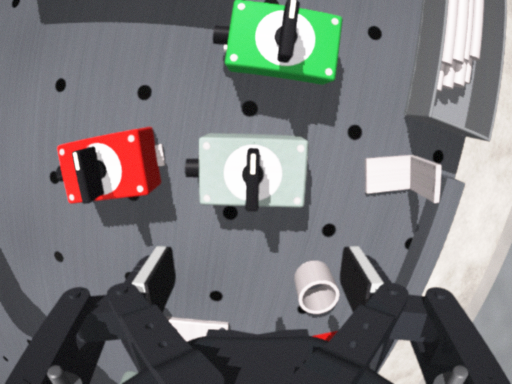

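The handle now lies across the box, from the stripe at (253,152) to (252,208): off. I'll move to the lever.

Call:
drive_tool --pt "1 0 -3.5 -4.5 0.18" --pt "1 0 -7 -9.5 0.36" --pt "1 0 -11 -14.5 0.54" --pt "1 0 -15 -19.5 0.72" --pt "1 0 -19 -24.5 0.9"

```text
clock: 11.25
ee_pos: [419.0, -80.2, 257.5]
eef_rot: [[0.001, 0.652, 0.758], [0.0, 0.758, -0.652], [-1.0, 0.001, 0.001]]
contact_force: [0.4, -0.7, 0.1]
width: 85.3
```

Call:
drive_tool --pt "1 0 0 0 0.18" --pt "1 0 0 0 0.36" --pt "1 0 0 0 0.54" --pt "1 0 0 0 0.73" --pt "1 0 0 0 0.73"

```text
clock: 11.88
ee_pos: [420.3, -78.7, 257.5]
eef_rot: [[0.001, 0.991, 0.137], [0.0, 0.137, -0.991], [-1.0, 0.001, -0.0]]
contact_force: [0.3, 0.2, -0.4]
width: 85.1
```

Run:
```python
from h import *
s=manip.read_state(); R=np.array(s['eef_rot']); print(s['ee_pos'],np.round(R,3).tolist(),s['joint_positions'])
w=camera('wrist'); cv2.imwrite('pics/w4.png',cv2.resize(w['color'],(800,600)));np.savez('w4.npz',**w)
T=['shaft','lever_grip','plate_top','pipe_mid']
for t in T:
    for d in pinpoint(w,t)[:2]: print(t,np.round(d['xyz'],1),round(d['score'],2))
```

```text
[420.30369733 -78.74683588 257.46354039] [[0.001, 0.991, 0.137], [0.0, 0.137, -0.991], [-1.0, 0.001, -0.0]] [-0.40580027 -0.04602563  0.47780641  2.00511594  0.02259911  1.17693934
 -1.37021762]
shaft [ 575.3 -201.8   50.6] 0.66
lever_grip [ 440.2 -100.5   54.4] 0.78
pipe_mid [ 578.1 -203.9  120.6] 0.94
```

View pics/w4.png

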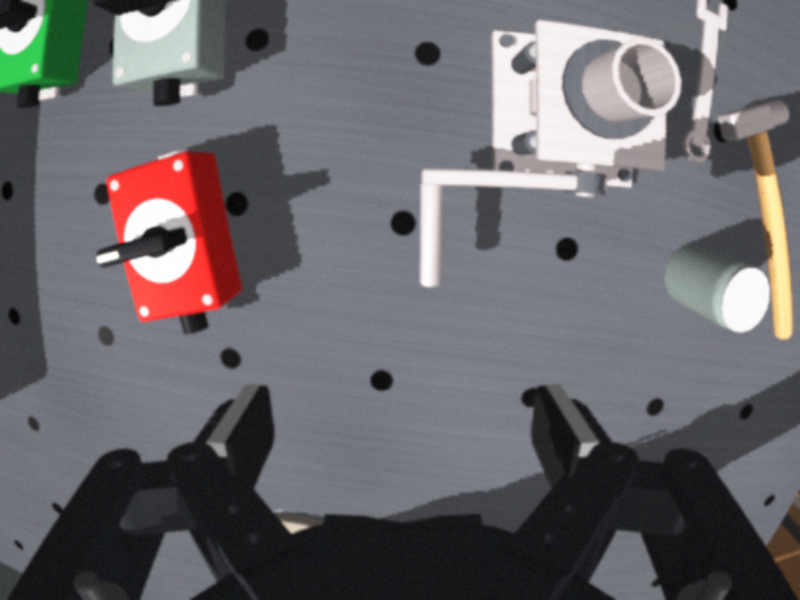

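The wrist view shows the lever bar from about (431,188) to its free end at (430,286). The arm runs from (425,178) to (575,182). The can at (715,285) and hammer at (770,200) are well clear.

Run:
```python
from h import *
w={k:v for k,v in np.load('w4.npz').items() if k!='color'}
k=.64
a,b=hit(w,431*k,188*k,61),hit(w,430*k,284*k,61); d=a-b
print(a,b,np.linalg.norm(d),np.degrees(np.arctan2(d[1],d[0])))
a,b=hit(w,432*k,179*k,63),hit(w,575*k,182*k,63);d=a-b;print('arm',a,b,np.linalg.norm(d),np.degrees(np.arctan2(d[1],d[0])))
# plate corners z=93
C=[hit(w,x*k,y*k,93) for x,y in ((538,20),(538,158),(665,168))];print('plate',np.round(C,1),np.mean([C[0],C[2]],0),np.degrees(np.arctan2(*(C[0]-C[1])[1::-1])))
```

```text
[485.8494027  -90.83966312  61.        ] [ 414.51156396 -100.83018737   61.        ] 72.03400454368645 7.972152217118342
arm [492.50535319 -90.47549319  63.        ] [ 509.51893152 -197.7846537    63.        ] 108.64951807031714 99.00910293494121
plate [[ 616.5 -144.3   93. ]
 [ 519.1 -157.1   93. ]
 [ 534.5 -256.5   93. ]] [ 575.47591793 -200.41985402   93.        ] 7.476441793405819
```

Bar yaw is 7.8° and the bar measures 72 mm (75 mm visible nominal). The shaft centre is about (574,-201), which puts the grip point at about (443.5,-97), agreeing with the networks' mean of (442,-97,56). I'll descend.

Call:
drive_tool --pt "1 3 1 1 0" --pt "1 6 2.1 2.1 0" --pt "1 9 2.1 2.1 0" --pt "1 12 2.1 2.1 0" --pt "1 12 2.1 2.1 0"

```text
clock: 12.75
ee_pos: [442.1, -96.4, 135.6]
eef_rot: [[-0.005, 0.991, 0.136], [-0.0, 0.136, -0.991], [-1.0, -0.005, -0.0]]
contact_force: [-0.2, 0.7, 0.9]
width: 85.5
```

Run:
```python
from h import *
s=manip.read_state(); R=np.array(s['eef_rot']); print(s['ee_pos'],np.round(R,3).tolist())
print(R.T@(np.array([443.5,-97,36])-s['ee_pos'])/10)
w=camera('wrist'); cv2.imwrite('pics/w5.png',w['color']);np.savez('w5.npz',**w)
for t in ['shaft','lever_grip']:
    for d in pinpoint(w,t)[:2]: print(t,np.round(d['xyz'],1),round(d['score'],2))
```

```text
[442.08586023 -96.41232345 135.5982356 ] [[-0.005, 0.991, 0.136], [-0.0, 0.136, -0.991], [-1.0, -0.005, -0.0]]
[9.95898361 0.18303435 0.08173626]
lever_grip [441.4 -98.   50.6] 0.77
```

View pics/w5.png

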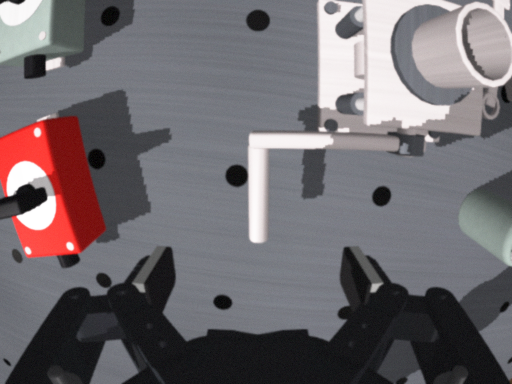

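The bar at column 258 is centred between the fingers (155..360) and parallel to them. The network heights (51–57 mm) match 55 mm. I'll descend and grip.

Call:
drive_tool --pt "1 3 0.1 0.1 0" --pt "1 6 0.1 0.1 0" --pt "1 9 0.1 0.1 0" --pt "1 9.9 0.1 0.1 0" --pt "1 9.9 0.1 0.1 0"

```text
clock: 13.52
ee_pos: [445.8, -97.5, 39.0]
eef_rot: [[0.001, 0.991, 0.136], [0.0, 0.136, -0.991], [-1.0, 0.001, 0.0]]
contact_force: [-0.0, 0.3, 0.4]
width: 85.4
```

Call:
drive_tool --pt "-1 0 0 0 0" --pt "-1 0 0 0 0" --pt "-1 0 0 0 0" --pt "-1 0 0 0 0" --pt "-1 0 0 0 0" --force 50

```text
clock: 14.15
ee_pos: [445.2, -96.9, 38.5]
eef_rot: [[-0.0, 0.991, 0.136], [0.001, 0.136, -0.991], [-1.0, 0.0, -0.001]]
contact_force: [-1.3, 2.3, 3.9]
width: 14.3
```

Run:
```python
from h import *
s=manip.read_state(); R=np.array(s['eef_rot']); print({k:np.round(v,2).tolist() for k,v in s.items()})
# arc table from current pose: world shift for lever angle q, in tool axes (cm)
uy=np.array([-.136,.991,0]);z=np.array([0,0,1.])
for q in np.radians([0,9,18,27,36,45,54,63,72,81,90]):
    d=120*((np.cos(q)-1)*uy+np.sin(q)*z); print(round(np.degrees(q)),np.round(R.T@d/10,2))
```

```text
{'clock': 14.15, 'joint_positions': [-0.27, 0.35, 0.46, 2.18, -0.25, 0.66, -1.07], 'qd': [0.0, 0.0, 0.0, 0.0, 0.0, -0.0, -0.0], 'effort': [0.9, -30.56, 4.83, -15.84, 0.3, -0.48, -0.02], 'ee_pos': [445.18, -96.88, 38.54], 'eef_rot': [[-0.0, 0.99, 0.14], [0.0, 0.14, -0.99], [-1.0, 0.0, -0.0]], 'contact_force': [-1.26, 2.31, 3.91], 'moment': [0.38, 0.17, 0.06], 'width': 14.33}
0 [0. 0. 0.]
9 [-1.88  0.    0.15]
18 [-3.71  0.    0.58]
27 [-5.45  0.    1.3 ]
36 [-7.06  0.    2.29]
45 [-8.49  0.    3.51]
54 [-9.71  0.    4.94]
63 [-10.7    0.     6.54]
72 [-11.42   0.     8.28]
81 [-11.86   0.    10.11]
90 [-12.01   0.    11.99]
```

Call:
drive_tool --pt "-1 -0.94 0 0.04 0" --pt "-1 -1.88 0 0.15 0" --pt "-1 -2.8 0 0.33 0" --pt "-1 -3.71 0 0.58 0" --pt "-1 -4.59 0 0.91 0"

```text
clock: 14.78
ee_pos: [446.2, -104.8, 84.5]
eef_rot: [[-0.0, 0.991, 0.136], [0.002, 0.136, -0.991], [-1.0, -0.0, -0.003]]
contact_force: [4.7, 5.4, -8.4]
width: 14.2
```

Call:
drive_tool --pt "-1 -0.86 0 0.39 0" --pt "-1 -1.68 0 0.86 0" --pt "-1 -2.47 0 1.38 0" --pt "-1 -3.2 0 1.96 0" --pt "-1 -3.9 0 2.6 0"

```text
clock: 15.4
ee_pos: [449.2, -126.6, 123.4]
eef_rot: [[-0.003, 0.991, 0.137], [0.009, 0.137, -0.99], [-1.0, -0.002, -0.009]]
contact_force: [1.4, 14.8, -1.6]
width: 14.0
```

Call:
drive_tool --pt "-1 -0.64 0 0.7 0" --pt "-1 -1.22 0 1.43 0" --pt "-1 -1.74 0 2.21 0" --pt "-1 -2.21 0 3.03 0" --pt "-1 -2.6 0 3.89 0"

```text
clock: 16.02
ee_pos: [453.6, -158.5, 151.2]
eef_rot: [[-0.008, 0.99, 0.139], [0.022, 0.14, -0.99], [-1.0, -0.005, -0.023]]
contact_force: [-9.2, 28.6, 27.1]
width: 14.0
```

Run:
```python
from h import *
s=manip.read_state(); R=np.array(s['eef_rot']); print({k:np.round(v,2).tolist() for k,v in s.items()})
p=s['ee_pos']; uy=np.array([-.136,.991]); c=np.array([445,-97])-120*uy
y=(p[:2]-c)@uy; print('q',np.degrees(np.arctan2(p[2]+18-55,y)),'r',np.hypot(p[2]+18-55,y),'xoff',(p[:2]-c)@[.991,.136])
```

```text
{'clock': 16.02, 'joint_positions': [-0.22, 0.21, 0.55, 2.02, -0.16, 0.95, -1.02], 'qd': [0.11, 0.02, 0.04, -0.1, -0.02, 0.11, 0.14], 'effort': [11.36, -17.99, 14.07, -21.17, 6.68, -7.02, -0.2], 'ee_pos': [453.57, -158.5, 151.18], 'eef_rot': [[-0.01, 0.99, 0.14], [0.02, 0.14, -0.99], [-1.0, -0.0, -0.02]], 'contact_force': [-9.25, 28.59, 27.12], 'moment': [7.09, 1.99, 0.06], 'width': 13.97}
q 63.08822264224556 r 128.04280364699446 xoff 0.1245627041780689
```

Wrist force is rising (y 28 N, z 27 N) and is mostly radial. I'll ease the grip so the bar can settle between the pads, then read again.

Call:
drive_tool --pt "-1 0 0 0 0" --pt "-1 0 0 0 0" --pt "-1 0 0 0 0" --pt "-1 0 0 0 0" --pt "-1 0 0 0 0" --force 25

```text
clock: 16.65
ee_pos: [453.8, -159.7, 152.0]
eef_rot: [[-0.006, 0.99, 0.139], [0.02, 0.139, -0.99], [-1.0, -0.004, -0.021]]
contact_force: [-10.0, 27.3, 28.5]
width: 13.9
```

Run:
```python
from h import *
s=manip.read_state(); R=np.array(s['eef_rot']); print({k:np.round(v,2).tolist() for k,v in s.items()})
a=camera('scene');b=camera('top')
def c(i,x,y,w=50,h=75): return cv2.resize(i[max(y-h,0):y+h,x-w:x+w],(400,600),interpolation=cv2.INTER_CUBIC)
cv2.imwrite('pics/m6.png',np.hstack([c(a['color'],235,140),c(b['color'],300,190)]))
for p in(a,b): pin(p,['lever_grip','plate_top','pipe_mid','shaft'])
```

```text
{'clock': 16.65, 'joint_positions': [-0.22, 0.21, 0.55, 2.02, -0.16, 0.95, -1.02], 'qd': [-0.0, 0.0, 0.0, 0.0, 0.0, -0.0, 0.0], 'effort': [10.27, -17.33, 12.36, -20.71, 5.68, -6.66, -0.08], 'ee_pos': [453.78, -159.72, 152.05], 'eef_rot': [[-0.01, 0.99, 0.14], [0.02, 0.14, -0.99], [-1.0, -0.0, -0.02]], 'contact_force': [-9.97, 27.27, 28.51], 'moment': [6.19, 2.19, 0.08], 'width': 13.86}
  lever_grip [ 446.2 -158.2  162.9] 0.73 px [247. 134.]
  plate_top [ 571.3 -201.6  106.3] 0.85 px [216. 167.]
  pipe_mid [ 577.2 -206.4  138.4] 0.64 px [213. 162.]
  shaft [ 572.3 -201.9   53.3] 0.63 px [218. 176.]
  plate_top [ 571.1 -207.2  108.7] 0.84 px [320. 198.]
  pipe_mid [ 581.2 -199.5  131.5] 0.62 px [319. 193.]
  shaft [ 575.9 -196.1   52.2] 0.62 px [314. 199.]
```

View pics/m6.png

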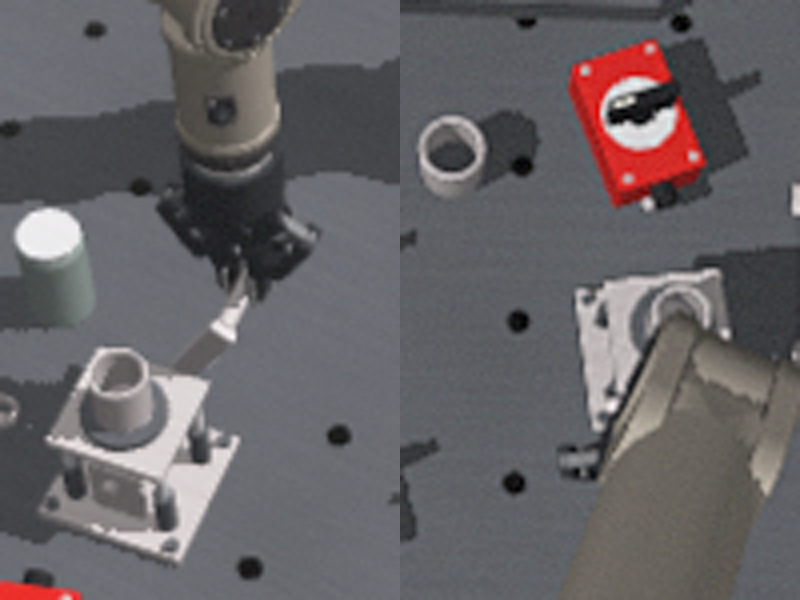

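The lever is at about 62° with the gripper clear of everything, and the pipe is standing. The commanded path runs slightly inside the true arc, so I'll relieve it upward before continuing.

Call:
drive_tool --pt "-1 -0.15 0 0 0" --pt "-1 -0.3 0 0 0" --pt "-1 -0.3 0 0 0" --pt "-1 -0.3 0 0 0" --pt "-1 -0.3 0 0 0" --force 30

```text
clock: 17.77
ee_pos: [454.2, -162.2, 153.9]
eef_rot: [[-0.005, 0.99, 0.138], [0.015, 0.139, -0.99], [-1.0, -0.002, -0.015]]
contact_force: [-5.6, 20.4, 16.5]
width: 13.9
```

Call:
drive_tool --pt "-1 -0.3 0 0 0" --pt "-1 -0.5 0 0.45 0" --pt "-1 -0.65 0 0.9 0" --pt "-1 -0.8 0 1.35 0" --pt "-1 -0.9 0 1.8 0"

```text
clock: 18.4
ee_pos: [456.9, -181.4, 163.0]
eef_rot: [[-0.004, 0.99, 0.138], [0.013, 0.138, -0.99], [-1.0, -0.002, -0.014]]
contact_force: [-3.9, 17.6, 16.0]
width: 14.0
```

Call:
drive_tool --pt "-1 0 0 0 0" --pt "-1 0 0 0 0" --pt "-1 0 0 0 0" --pt "-1 0 0 0 0" --pt "-1 0 0 0 0"

```text
clock: 19.02
ee_pos: [457.0, -181.9, 163.1]
eef_rot: [[-0.003, 0.991, 0.137], [0.013, 0.137, -0.99], [-1.0, -0.001, -0.013]]
contact_force: [-3.8, 14.3, 14.0]
width: 14.1
```

Call:
drive_tool --pt "-1 -0.25 0 0.5 0" --pt "-1 -0.4 0 1 0" --pt "-1 -0.55 0 1.5 0" --pt "-1 -0.65 0 2 0" --pt "-1 -0.75 0 2.5 0"

```text
clock: 19.65
ee_pos: [460.7, -208.0, 169.9]
eef_rot: [[-0.002, 0.991, 0.137], [0.01, 0.137, -0.99], [-1.0, -0.001, -0.01]]
contact_force: [-1.5, 12.3, 9.6]
width: 13.9
```

Call:
drive_tool --pt "-1 0 0 0.3 0" --pt "-1 0 0 0.6 0" --pt "-1 0 0 0.9 0" --pt "-1 0 0 1.2 0" --pt "-1 0 0 1.2 0"

```text
clock: 20.27
ee_pos: [462.6, -221.2, 170.7]
eef_rot: [[-0.001, 0.991, 0.136], [0.009, 0.136, -0.991], [-1.0, 0.0, -0.009]]
contact_force: [-1.4, 10.6, 11.0]
width: 13.8
```

Run:
```python
from h import *
s=manip.read_state(); print({k:np.round(v,2).tolist() for k,v in s.items()})
p=np.array(s['ee_pos'])[:2]-[574,-201]; print('ylocal',p@[-.136,.991],'x',p@[.991,.136])
w=camera('wrist');a=camera('scene');b=camera('top')
for p in(w,a,b): pin(p,['lever_grip','plate_top','pipe_mid','shaft'])
def c(i,x,y,w=50,h=75): return cv2.resize(i[max(y-h,0):y+h,x-w:x+w],(400,600),interpolation=cv2.INTER_CUBIC)
cv2.imwrite('pics/m7.png',np.hstack([c(a['color'],235,130),cv2.resize(w['color'],(400,300)).repeat(2,0)]))
```

```text
{'clock': 20.27, 'joint_positions': [-0.13, 0.25, 0.59, 1.94, -0.17, 1.0, -0.9], 'qd': [-0.0, -0.0, 0.0, 0.0, 0.0, 0.0, -0.0], 'effort': [4.7, -25.92, 8.02, -21.51, 2.61, -2.72, -0.06], 'ee_pos': [462.57, -221.15, 170.74], 'eef_rot': [[-0.0, 0.99, 0.14], [0.01, 0.14, -0.99], [-1.0, 0.0, -0.01]], 'contact_force': [-1.37, 10.6, 10.99], 'moment': [2.86, 0.54, 0.05], 'width': 13.77}
ylocal -4.817000628884737 x -113.16333833454091
  lever_grip [ 577.6 -201.7  140.9] 0.61 px [251.  24.]
  lever_grip [ 459.1 -225.9  174.1] 0.57 px [265. 263.]
  pipe_mid [ 577.8 -204.6  137.7] 0.66 px [256.  26.]
  lever_grip [ 453.3 -218.5  174.4] 0.78 px [230. 126.]
  plate_top [ 570.9 -202.2  108.2] 0.66 px [216. 166.]
  pipe_mid [ 574.9 -202.5  140.1] 0.73 px [214. 162.]
  shaft [ 572.7 -204.8   57.8] 0.92 px [217. 175.]
  lever_grip [ 464.1 -217.3  172.3] 0.66 px [326. 227.]
  plate_top [ 573.6 -201.9  108.1] 0.92 px [318. 197.]
  plate_top [ 579.6 -199.9  134.9] 0.44 px [319. 194.]
  pipe_mid [ 581.8 -201.   136.1] 0.92 px [319. 193.]
  shaft [ 576.4 -195.1   52.3] 0.78 px [314. 199.]
```

View pics/m7.png

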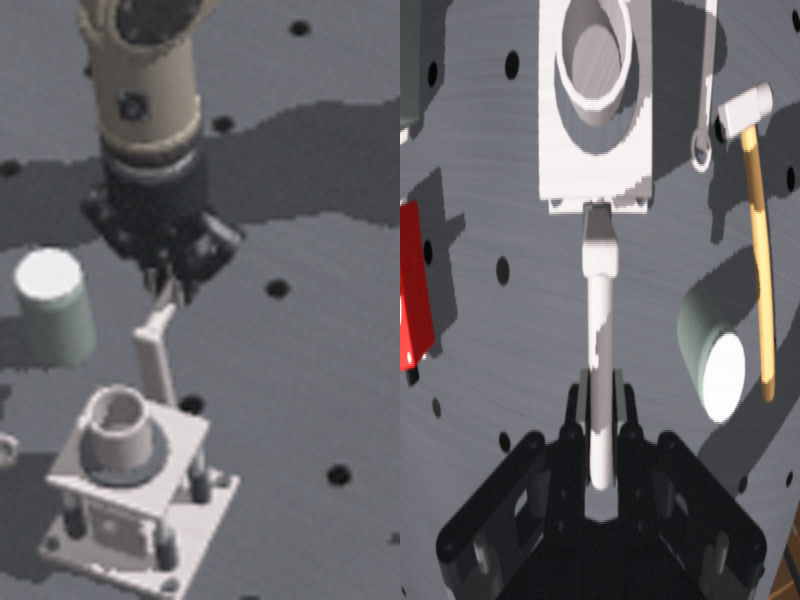

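The lever is upright: TCP-based local y is −5 mm, about 92°, and the networks put the bar at y ≈ −218 against −217 ideal. The plate is at about 108 mm by the networks and the pipe is standing. The bar has crept toward the fingertips (TCP about 4 mm below it), so I'll reseat gently downward and watch the force.

Call:
drive_tool --pt "-1 0.1 0 -0.1 0" --pt "-1 0.2 0 -0.2 0" --pt "-1 0.3 0 -0.3 0" --pt "-1 0.4 0 -0.3 0" --pt "-1 0.4 0 -0.3 0" --force 22

```text
clock: 21.65
ee_pos: [462.8, -222.5, 170.0]
eef_rot: [[0.003, 0.991, 0.135], [0.003, 0.135, -0.991], [-1.0, 0.003, -0.003]]
contact_force: [-6.7, 7.0, 27.6]
width: 14.1
```

It doesn't slide at 28 N even with a light grip, so the hold is firm. I'll undo the push and centre slightly.

Call:
drive_tool --pt "-1 -0.2 0 0 0" --pt "-1 -0.4 0 -0.2 0" --pt "-1 -0.5 0 -0.4 0" --pt "-1 -0.5 0 -0.4 0" --pt "-1 -0.5 0 -0.4 0" --force 35

```text
clock: 22.28
ee_pos: [462.3, -218.2, 170.5]
eef_rot: [[0.001, 0.991, 0.136], [0.0, 0.136, -0.991], [-1.0, 0.001, -0.0]]
contact_force: [1.2, 4.4, 6.2]
width: 14.1
```

Call:
drive_tool --pt "-1 0 0 0 0" --pt "-1 0 0 0 0" --pt "-1 0 0 0 0" --pt "-1 0 0 0 0" --pt "-1 0 0 0 0"

```text
clock: 22.9
ee_pos: [462.3, -218.2, 170.5]
eef_rot: [[0.001, 0.991, 0.136], [0.0, 0.136, -0.991], [-1.0, 0.001, -0.0]]
contact_force: [1.6, 4.5, 6.6]
width: 14.1
```

Run:
```python
from h import *
s=manip.read_state(); print({k:np.round(v,3).tolist() for k,v in s.items()})
p=np.array(s['ee_pos'])[:2]-[574,-201]; print('ylocal',p@[-.136,.991])
w=camera('wrist');a=camera('scene');b=camera('top')
for p in(w,a,b): pin(p,['lever_grip','plate_top','pipe_mid'])
pin(a,['isolator_grip','brush','hammer','wrench','offcut','can'])
def c(i,x,y,w=50,h=75): return cv2.resize(i[max(y-h,0):y+h,x-w:x+w],(400,600),interpolation=cv2.INTER_CUBIC)
cv2.imwrite('pics/m8.png',np.hstack([c(a['color'],235,130),c(a['color'],300,235,40,60)]))
```

```text
{'clock': 22.9, 'joint_positions': [-0.145, 0.243, 0.586, 1.949, -0.16, 0.994, -0.919], 'qd': [-0.0, -0.001, -0.0, -0.002, 0.001, -0.001, 0.0], 'effort': [2.381, -27.647, 5.715, -20.044, 1.088, -0.251, -0.026], 'ee_pos': [462.276, -218.218, 170.499], 'eef_rot': [[0.001, 0.991, 0.136], [0.0, 0.136, -0.991], [-1.0, 0.001, -0.0]], 'contact_force': [1.55, 4.521, 6.569], 'moment': [0.776, -0.307, 0.007], 'width': 14.14}
ylocal -1.8686633927705343
  lever_grip [ 460.6 -222.1  171.9] 0.93 px [264. 258.]
  pipe_mid [ 578.9 -203.6  139.6] 0.95 px [260.  22.]
  pipe_mid [ 6.191e+02  1.479e+02 -6.000e-01] 0.32 px [-126.  -45.]
  lever_grip [ 454.3 -218.7  174.7] 0.66 px [229. 126.]
  plate_top [ 575.4 -199.9  109.5] 0.86 px [216. 167.]
  pipe_mid [ 574.2 -204.1  141.5] 0.93 px [214. 161.]
  lever_grip [ 460.3 -217.9  176.6] 0.59 px [327. 229.]
  lever_grip [ 570.7 -202.3  108.6] 0.25 px [319. 198.]
  plate_top [ 573.7 -203.6  108. ] 0.93 px [319. 197.]
  pipe_mid [ 578.4 -201.7  135.9] 0.55 px [320. 194.]
  isolator_grip [621.6 150.5  93.7] 0.65 px [307. 230.]
  isolator_grip [626.  313.7  93. ] 0.56 px [356. 256.]
  isolator_grip [ 786.9 -173.8   89.3] 0.56 px [186. 225.]
  isolator_grip [420.4 121.3  88.1] 0.49 px [327. 177.]
  brush [466.6 440.5  -1.8] 0.61 px [409. 245.]
  hammer [ 519.5 -465.7   -2. ] 0.95 px [166. 143.]
  wrench [ 6.509e+02 -3.449e+02  1.000e-01] 0.8 px [172. 184.]
  offcut [743.9 -10.8   0.9] 0.54 px [241. 250.]
  can [ 453.4 -362.2   -1.5] 0.58 px [200. 141.]
```

View pics/m8.png

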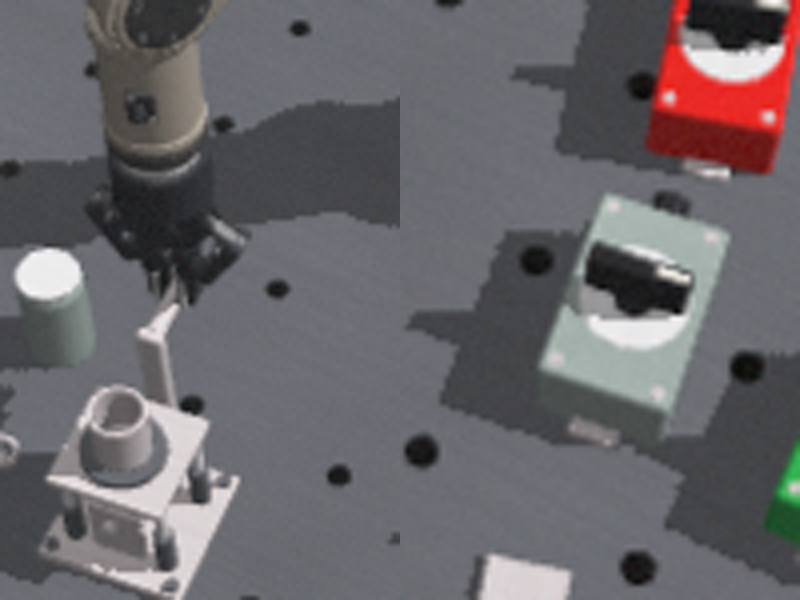

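The lever is upright and still, the grip is holding, the pipe is standing, the isolator handle is across the box, and the bystanders are unmoved. I'm handing in.

```bash
python3 -c "
from workcell import job_done
print(job_done())"
```

```text
the job is handed in; nothing more can be done
None
```

I turned the grey isolator's handle a quarter turn to its off stop. I then gripped the cam lever's bar, swung the lever upright and handed in at about 23 s, still holding it.

**Last checks:**
- **Isolator:** the handle lies across the box, with the stripe at the far end from where it started.
- **Lever:** still at about 91° (TCP about 2 mm past upright), opening 14.1 mm at 35 N grip, wrist force about 8 N.
- **Pipe:** upright and near the plate's centre (networks put its middle at about (577,-203), the shaft at (574,-201)).
- **Bystanders:** all five were found within about 8 mm of their starting readings, which is within measurement noise.

**What disagreed or went less than cleanly:**
- **Plate height:** the networks read 108.0 and 109.5 mm, against the 111 mm expected at the highest lift and the 109 mm needed. That is within their 4 mm accuracy but not confirmed. I judged the lift by the lever angle.
- **Force during the swing:** the wrist force rose to about 40 N partway up, because the bar's rotation dragged the fingers. I relieved it by raising the tool a few millimetres.
- **Grip depth:** the bar ended nearer the fingertips than planned, with the TCP only about 4 mm below it instead of 19 mm. It did not slide in a reseating push that reached 28 N at a 22 N grip.

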